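# Stock the paint caddy and lift it

### The arm

A 6-joint arm with a two-finger parallel gripper is mounted at the origin on the work surface. World frame = base frame: x ahead of the robot, y to its left, z up, the work surface at z = 0. Lengths are in m, angles in rad, forces in N, time in s.
With the tool pointing down it reaches from about 0.35 to 1 m from the base axis. Payload 7.1 kg.
Tool frame: the origin (TCP) lies midway between the tips of the shut fingers; the grasp point (between the pads) lies 19 mm behind it; z points along the fingers, y is the line along which they close (so a half turn about z gives the same grasp; the last joint's range is limited). The gripper opens to 85 mm and grips with 20 to 120 N. Pads are 22 mm wide; open, the fingers measure 114 mm over their backs; the gripper's body (76 mm by 85 mm) begins 54 mm behind the grasp point. The pads swing forward as they close: fully open they stand 13 mm farther back than shut.
Start: joints at [-1.282, 0.423, 1.63, -0, 1.089, -0.019], TCP at [0.189, -0.596, 0.231] pointing down, gripper open.
Joint ranges: [-3, 3], [-0.9, 2.11], [0.09, 2.58], [-1.31, 4.45], [0.11, 2.69], [-2.54, 2.54]. Speed limits (rad/s): [2.39, 2.39, 3.01, 3.14, 3.14, 3.14].

### API

Orientations are given as a unit quaternion [x, y, z, w].
In Python, from rig import ctrl gives the robot as it stands.
- The arm moves only by the shell command python3 -m creep 'ROWS' [FORCE]. ROWS is JSON, a list of rows, each a list of 3 entries, a list of its own where there are three numbers: the shift along the tool's x, y, z in units of 30 mm (1.0 is 30 mm), then the turn about the tool's z in degrees, then the finger opening in mm, from 0 to 85.4. A call has 1 to 12 rows; each row is the pose to reach, as a shift and turn from the pose commanded when the call began, along the tool's axes at that moment; what a row does not reach only later rows make up. A row lasts 1/10 s, in which the tool goes at most 50 mm and 8.59 degrees, less where a joint would pass 70% of its speed; a pose out of reach is approached as far as the arm can. A call with a gripper value outside its range is refused whole. The fingers move at their own pace and stop on an object; FORCE is the grip in N (left out, the last holds). Time passes only in rows, so rows that repeat a pose let the fingers close. It gives the time, the measured TCP pose, the force, the opening and the grip force at its end, in the units of the state.
- ctrl.get_obs(): the state, without advancing time (a new reading comes with each control period).
- ctrl.camera(name): name is "side" or "top" or "wrist"; returns the picture (420x560x3 uint8, red, green, blue); there is no depth.
- ctrl.calibration(name): a dict with "camera_matrix" (3x3 intrinsics, pixels), "world_from_camera" (4x4, takes a point from camera to world coordinates). Camera axes: x right, y down, z forward; pixel columns grow to the right and rows downward; lengths in m; the calibration is good to about 2 mm. A picture is of the moment at which its call begins: read the wrist's pose just before it. calibration takes no time and is no camera call; for the wrist camera it gives the pose at the moment of the call.
- ctrl.close_job(): hands the job in; it is judged then, once.
The state is a dict: "time_s": time; "joint_positions": joint angles; "dq": joint speeds; "effort": joint torques, N m; "tcp_pos": TCP position; "tool_rot": TCP orientation; "wrist_force": force on the tool from outside, world axes, zero at the start; "torque": the same for the moment, N m; "width": finger opening in m; "gripper_force": force on a finger pad.
Only numpy, scipy, OpenCV 4.12 (cv2) and the standard library are available. Lean on these libraries where they do the work, as an engineer would, in place of code of your own. Each camera call takes 0.05 s, during which the arm holds its last target. There are 200 camera calls.

### The job

The craft caddy is wanted at the next table: put the three loose paint bottles (red, yellow, blue) one by one, upright, into the caddy's three empty corner wells, any bottle in any well, without letting them fall in from above the wells. Then take the caddy by the bar of its carry handle, raise it about 10 cm off the table without tipping it, and finish while still holding it there, steady and level, with all four bottles and the eraser on board. Leave the glue stick, scissors, tape roll and stapler where they are.

Things in the scene. Friction and masses are not known exactly. Their poses are not given: they have to be found in the camera images.
- caddy: lilac plastic craft caddy, loose, standing on the table, 200 mm (its x, along the handle) by 190 mm (its y), walls 48 mm high and 3 mm thick, floor 4 mm thick, about 0.4 kg empty. Four square corner wells, a small open tray between the wells on each long side, and an open channel along the middle under the carry handle. Origin: centre of its underside; z up.
- caddy_handle: carry handle, one piece with the caddy, same origin and axes as the caddy: two posts at the caddy's ends (x = -94 and +94 mm, y = 0, 30 mm wide in y) and a straight flat-sided level bar along the caddy's x between them, 20 mm wide (y), 22 mm high, running from x = -75 to +75 mm, its top 179 mm above the caddy's underside.
- caddy_grip (a point): middle of the handle's bar, 168 mm above the centre of the caddy's underside; to carry, pinch the bar here from above, fingers closing along the caddy's y. The bar is 20 mm wide there. The loaded caddy (about 0.75 kg) balances within about 10 mm of this point; a firm grip (60 N or more) keeps it from swinging.
- caddy_well0 (a point): the well at caddy x = +73, y = +68 mm, already holding the white bottle: centre of the floor of a corner well, 4 mm above the caddy's underside; the well is 48 mm (along the handle) by 48 mm, its rim is 44 mm above this floor (48 mm above the caddy's underside)
- caddy_well1 (a point): empty well at caddy x = +73, y = -68 mm: centre of the floor of a corner well, 4 mm above the caddy's underside; the well is 48 mm (along the handle) by 48 mm, its rim is 44 mm above this floor (48 mm above the caddy's underside). Beside the handle there is more room if the fingers close along the caddy's x than along its y; that holds for all wells
- caddy_well2 (a point): empty well at caddy x = -73, y = +68 mm: centre of the floor of a corner well, 4 mm above the caddy's underside; the well is 48 mm (along the handle) by 48 mm, its rim is 44 mm above this floor (48 mm above the caddy's underside)
- caddy_well3 (a point): empty well at caddy x = -73, y = -68 mm: centre of the floor of a corner well, 4 mm above the caddy's underside; the well is 48 mm (along the handle) by 48 mm, its rim is 44 mm above this floor (48 mm above the caddy's underside)
- paint_red: red closed paint bottle, loose, standing upright on the table: straight round body 40 mm in diameter from the foot to 88 mm up, white screw cap 26 mm in diameter above it, 116 mm tall in all, about 60 to 120 g, stiff plastic (a 35 N grip does no harm). Origin: centre of its underside, z up its axis.
- paint_yellow: yellow closed paint bottle, loose, standing upright on the table: straight round body 40 mm in diameter from the foot to 88 mm up, white screw cap 26 mm in diameter above it, 116 mm tall in all, about 60 to 120 g, stiff plastic (a 35 N grip does no harm). Origin: centre of its underside, z up its axis.
- paint_blue: blue closed paint bottle, loose, standing upright on the table: straight round body 40 mm in diameter from the foot to 88 mm up, white screw cap 26 mm in diameter above it, 116 mm tall in all, about 60 to 120 g, stiff plastic (a 35 N grip does no harm). Origin: centre of its underside, z up its axis.
- paint_white: white paint bottle of the same shape and size as the loose ones, already standing in a corner well of the caddy; it stays there. Origin: centre of its underside.
- eraser: white and blue block eraser, 58 x 24 x 13 mm, lying in the caddy's tray on the -y side; it stays on board. Origin: centre of its underside.
- glue_stick: white and orange glue stick standing on the table, 30 mm in diameter, 97 mm tall; bystander. Origin: centre of its underside.
- scissors: scissors with green handles lying on the table, about 160 mm long (x, blades to +x), 75 mm wide, 10 mm high; bystander. Origin: at the pivot, on the table.
- tape_roll: roll of buff masking tape lying flat, 92 mm in diameter, 24 mm high; bystander. Origin: centre of its underside.
- stapler: red and black desk stapler, 130 x 36 x 60 mm high, long along its x; bystander. Origin: centre of its underside.
Not all that is in view belongs to the job. Leave any green look-alike of the paint_red alone. What is shaped like the paint_yellow but green is not meant.

How it is judged:
On the way:
1. the three loose bottles stand upright in the caddy's three empty wells, let go, the caddy still standing on the table ((distance between paint_red and caddy_well1 below 0.012 m or distance between paint_red and caddy_well2 below 0.012 m or distance between paint_red and caddy_well3 below 0.012 m) and (distance between paint_yellow and caddy_well1 below 0.012 m or distance between paint_yellow and caddy_well2 below 0.012 m or distance between paint_yellow and caddy_well3 below 0.012 m) and (distance between paint_blue and caddy_well1 below 0.012 m or distance between paint_blue and caddy_well2 below 0.012 m or distance between paint_blue and caddy_well3 below 0.012 m) and angle between each of paint_red, paint_yellow, paint_blue's own z axis and vertical below 0.25 rad and contact force between the fingers and paint_red below 0.1 N and contact force between the fingers and paint_yellow below 0.1 N and contact force between the fingers and paint_blue below 0.1 N and height (world z) of caddy below 0.008 m and angle between caddy's own z axis and vertical below 0.06 rad), for 0.2 s.
At the end, for the whole second after the job is handed in: Gripper on the handle, caddy underside 60 to 160 mm above the table, tilt under 0.10 rad, under 20 mm/s and 0.1 rad/s, touching no other thing; every bottle upright in its well (foot within 12 mm of the floor centre), no loose bottle touched by the fingers, eraser still in the caddy ((distance between paint_red and caddy_well1 below 0.012 m or distance between paint_red and caddy_well2 below 0.012 m or distance between paint_red and caddy_well3 below 0.012 m) and (distance between paint_yellow and caddy_well1 below 0.012 m or distance between paint_yellow and caddy_well2 below 0.012 m or distance between paint_yellow and caddy_well3 below 0.012 m) and (distance between paint_blue and caddy_well1 below 0.012 m or distance between paint_blue and caddy_well2 below 0.012 m or distance between paint_blue and caddy_well3 below 0.012 m) and distance between paint_white and caddy_well0 below 0.012 m and angle between each of paint_red, paint_yellow, paint_blue, paint_white's own z axis and vertical below 0.25 rad and contact force between the fingers and paint_red below 0.1 N and contact force between the fingers and paint_yellow below 0.1 N and contact force between the fingers and paint_blue below 0.1 N and horizontal distance between eraser and caddy below 0.12 m and z of eraser in the frame of caddy below 0.035 m and height (world z) of caddy between 0.06 and 0.16 m and angle between caddy's own z axis and vertical below 0.1 rad and linear speed of caddy below 0.02 m/s and angular speed of caddy below 0.1 rad/s and contact force between the fingers and caddy_handle above 2 N and contact force between caddy and glue_stick below 0.05 N and contact force between caddy and scissors below 0.05 N and contact force between caddy and tape_roll below 0.05 N and contact force between caddy and stapler below 0.05 N); the arm keeps its last pose, push and grip.
It fails at once if the glue stick, scissors, tape roll or stapler is moved by more than 25 mm (distance of any of glue_stick, scissors, tape_roll, stapler from where it was at the start of the episode above 0.025 m).
It fails at once if the caddy is tipped by more than 0.35 rad (20 degrees) (angle between caddy's own z axis and vertical above 0.35 rad).
It fails at once if a bottle is let fall from above the wells or the table (falls free faster than 1.1 m/s, a drop of some 60 mm) ((linear speed of paint_red above 1.1 m/s and contact force between the fingers and paint_red below 0.1 N) or (linear speed of paint_yellow above 1.1 m/s and contact force between the fingers and paint_yellow below 0.1 N) or (linear speed of paint_blue above 1.1 m/s and contact force between the fingers and paint_blue below 0.1 N)).
It also fails if it takes over 72 s, if anything falls off the work surface, if the arm or the gripper's body presses on something with over 40 N, if the wrist force passes 120 N, or if a joint passes its speed limit or range.

## Working session

There is one attempt and no reset: what is moved stays moved. The work goes in short steps, Python scripts to look and compute and a shell command to move; the robot and the scene stay as the last step left them, time stands still between calls to the robot, and variables do not carry over. Pictures are saved under pics/ and viewed, at most 10 in all, crops included, and the job is handed in when it is done.

```bash
ls; mkdir -p pics; python3 - <<'E'
from rig import ctrl
import cv2
o=ctrl.get_obs(); print(o)
for n in("top","side"):
    cv2.imwrite(f"pics/{n}0.png",ctrl.camera(n)[:,:,::-1]); c=ctrl.calibration(n); print(n,c["camera_matrix"],c["world_from_camera"])
E
```

```text
pics
{'time_s': 0.0, 'joint_positions': array([-1.28202241e+00,  4.23849392e-01,  1.63071954e+00,  1.43499010e-06,
        1.08861569e+00, -1.90098552e-02]), 'dq': array([-6.00039460e-05,  1.45491250e-03, -9.86476571e-04,  1.03276716e-03,
        1.15080541e-03,  4.68251316e-05]), 'effort': array([ 3.19717525e-03, -5.57369006e+01, -2.81745994e+01,  3.16075239e-05,
        7.41435651e-03,  1.60609542e-06]), 'tcp_pos': array([ 0.18919892, -0.5950777 ,  0.23052876]), 'tool_rot': array([ 9.88181733e-01,  1.53284799e-01, -1.06408986e-04, -7.88839336e-04]), 'wrist_force': array([ 0.15353487, -0.03066819,  0.44359332]), 'torque': array([-0.01092437,  0.03823389,  0.03028103]), 'gripper_force': 0.0, 'width': 0.08525229822240404}
top [[476.59919639   0.         279.45209459]
 [  0.         476.59919639 207.20160136]
 [  0.           0.           1.        ]] [[-1.32335872e-02 -9.78702652e-01  2.04856026e-01  2.96482339e-01]
 [-9.99911465e-01  1.26679558e-02 -4.07239004e-03  1.35579928e-02]
 [ 1.39055186e-03 -2.04891781e-01 -9.78783645e-01  1.41818741e+00]
 [ 0.00000000e+00  0.00000000e+00  0.00000000e+00  1.00000000e+00]]
side [[402.13224479   0.         273.95328011]
 [  0.         402.13224479 207.63192835]
 [  0.           0.           1.        ]] [[ 9.92288426e-01 -7.69629149e-02  9.71616627e-02  4.42371406e-01]
 [-1.23949414e-01 -6.19102189e-01  7.75466971e-01 -8.66851754e-01]
 [ 4.70799589e-04 -7.81530031e-01 -6.23867445e-01  8.27278507e-01]
 [ 0.00000000e+00  0.00000000e+00  0.00000000e+00  1.00000000e+00]]
```

View pics/top0.png

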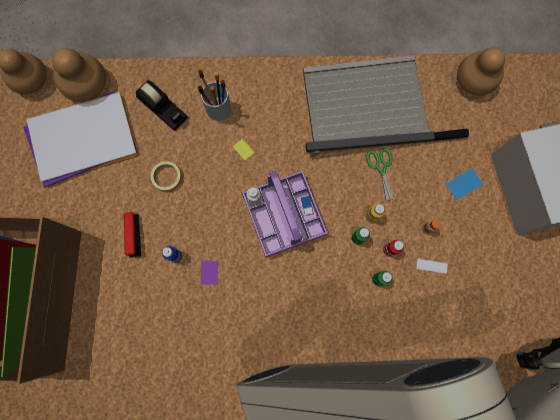

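View pics/side0.png

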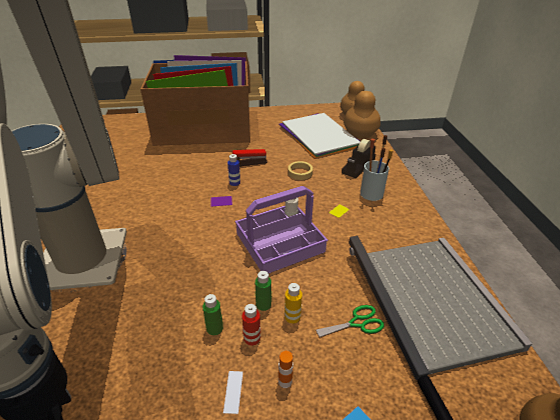

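The top picture shows red at (396,248), yellow at (378,211), blue at (171,254), and two green look-alikes at (361,235) and (384,279). The caddy is around (285,214), the glue stick at (434,226). The candidates for red and yellow are separated by colour alone: the green ones are not meant. I'll confirm with an enlarged crop.

```bash
python3 - <<'E'
import cv2
a=cv2.imread("pics/top0.png")
r=cv2.resize(a[165:295,335:450],None,fx=4,fy=4,interpolation=cv2.INTER_CUBIC)
cv2.imwrite("pics/cropR.png",r)
l=cv2.resize(a[165:275,150:340],None,fx=4.2,fy=4.2,interpolation=cv2.INTER_CUBIC)
cv2.imwrite("pics/cropL.png",l)
E
```

```text
(no output)
```

View pics/cropR.png

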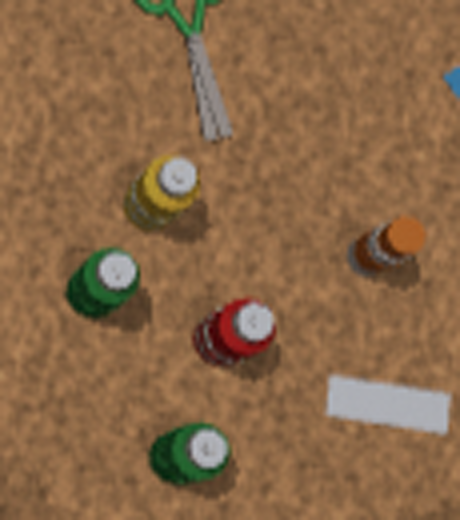

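View pics/cropL.png

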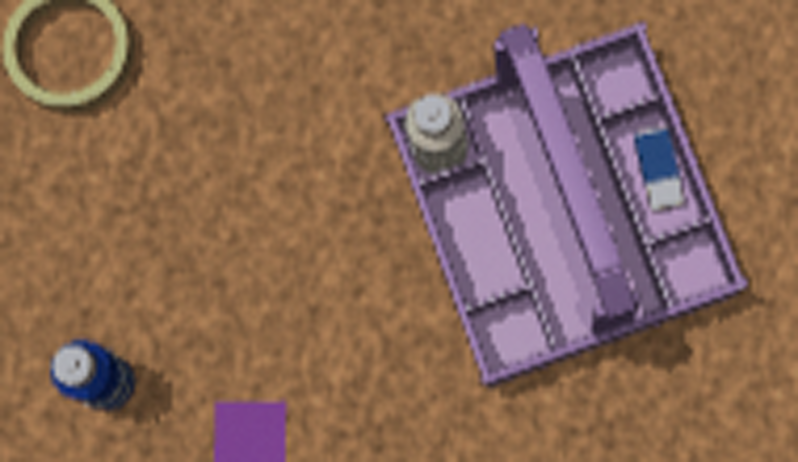

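```bash
cat > h.py <<'E'
import numpy as np
from rig import ctrl
from scipy.spatial.transform import Rotation as R
def ray(n,u,v,z):
    c=ctrl.calibration(n);T=c["world_from_camera"];d=T[:3,:3]@np.linalg.solve(c["camera_matrix"],[u,v,1]);p=T[:3,3]
    return p+d*(z-p[2])/d[2]
def proj(n,P):
    c=ctrl.calibration(n);T=c["world_from_camera"];q=c["camera_matrix"]@(T[:3,:3].T@(np.array(P)-T[:3,3]));return q[:2]/q[2]
def go(P,yaw_y=None,o=None):
    "shift (units of 30 mm, tool axes) and turn (deg) to TCP P with closing line at heading yaw_y (deg, world)"
    o=o or ctrl.get_obs();M=R.from_quat(o["tool_rot"]).as_matrix()
    s=M.T@(np.array(P)-o["tcp_pos"])/.03;t=0
    if yaw_y is not None:
        h=np.degrees(np.arctan2(M[1,1],M[0,1])); t=-(yaw_y-h); t=(t+90)%180-90
    return np.round(s,2),round(t,1)
E
python3 - <<'E'
from h import *
f=lambda u,v,s,x,y:((u+.5)/s-.5+x,(v+.5)/s-.5+y)
Z=.116
for n,u,v in(("yel",180,175),("red",255,322),("g1",118,270),("g2",208,449)):
    p=ray("top",*f(u,v,4,335,165),Z);print(n,p.round(4),proj("side",p).round(1))
for n,u,v in(("blue",73,365),):
    p=ray("top",*f(u,v,4.2,150,165),Z);print(n,p.round(4),proj("side",p).round(1))
print("white",ray("top",*f(433,113,4.2,150,165),.12).round(4))
C=[ray("top",*f(u,v,4.2,150,165),.048)[:2] for u,v in((388,117),(645,27),(745,287),(487,382))]
L=np.array([[100,95],[100,-95],[-100,-95],[-100,95]])/1e3
C=np.array(C);c=C.mean(0);H=L.T@(C-c);U,_,V=np.linalg.svd(H);Rr=(U@V).T
print("caddy",c.round(4),np.degrees(np.arctan2(Rr[1,0],Rr[0,0])),"res",(C-c-L@Rr.T).round(4))
for n,w in(("w0",(73,68)),("w1",(73,-68)),("w2",(-73,68)),("w3",(-73,-68))):print(n,(c+Rr@np.array(w)/1e3).round(4))
a=[ray("top",*f(u,v,4.2,150,165),.179)[:2] for u,v in((537,55),(600,270))];print("bar",a,np.degrees(np.arctan2(*(a[0]-a[1])[::-1])))
o=ctrl.get_obs();M=R.from_quat(o["tool_rot"]).as_matrix();print(M.round(3))
E
```

```text
yel [ 0.5621 -0.2714  0.116 ] [293.5 285.7]
red [ 0.4584 -0.3171  0.116 ] [249.7 306.5]
g1 [ 0.4957 -0.2248  0.116 ] [262.5 273.2]
g2 [ 0.3724 -0.2797  0.116 ] [209.7 296.7]
blue [0.4491 0.3176 0.116 ] [232.5 155.1]
white [0.614  0.0825 0.12  ]
caddy [ 0.5671 -0.0065] 19.444940309990635 res [[-0.0006  0.0016]
 [-0.0005 -0.0016]
 [ 0.0006  0.0002]
 [ 0.0005 -0.0001]]
w0 [0.6133 0.0819]
w1 [ 0.6586 -0.0463]
w2 [0.4756 0.0333]
w3 [ 0.5209 -0.0949]
bar [array([0.63697988, 0.01264643]), array([ 0.49705307, -0.02509497])] 15.094752540403935
[[ 0.953  0.303 -0.   ]
 [ 0.303 -0.953  0.001]
 [ 0.    -0.001 -1.   ]]
```

Bottles identified: red (255,322) and yellow (180,175) in the crop are the coloured ones with white caps. The two green bottles there are look-alikes and stay put. The white bottle in the well matches w0, which confirms the caddy pose. I'll start with red.

```bash
python3 -c "
from h import *
print(go((.4584,-.3171,.2),19.4-180))"
```

```text
(array([11.36, -6.11,  1.03]), np.float64(88.2))
```

```bash
python3 -m creep '[[[2,-1,0.2],-8,60],[[3.5,-2,0.4],-16,60],[[5,-2.7,0.5],-24,60],[[6.4,-3.5,0.6],-32,60],[[7.8,-4.2,0.7],-40,60],[[9,-4.9,0.8],-48,60],[[10,-5.4,0.9],-56,60],[[10.8,-5.8,1],-64,60],[[11.2,-6,1],-72,60],[[11.36,-6.11,1.03],-80,60],[[11.36,-6.11,1.03],-88,60],[[11.36,-6.11,1.03],-91.8,60]]' 35; python3 -c "
from h import *
print(go((.4584,-.3171,.048),19.4))"
```

```text
time_s: 1.3
tcp_pos: [0.4586, -0.3171, 0.2]
tool_rot: [0.575, 0.818, -0.0, -0.0]
wrist_force: [0.4, 0.5, -0.4]
width: 0.0596
gripper_force: 0.0
(array([-0.  , -0.  ,  5.07]), np.float64(0.4))
```

```bash
python3 -m creep '[[[0,0,1.2],0,60],[[0,0,2.4],0,60],[[0,0,3.3],0,60],[[0,0,4.2],0,60],[[0,0,4.8],0,60],[[0,0,5.07],0,60],[[0,0,5.07],0,60],[[0,0,5.07],0,30],[[0,0,5.07],0,30],[[0,0,5.07],0,30],[[0,0,5.07],0,30],[[0,0,5.07],0,30]]' 35; python3 -c "
from h import *
import cv2
print(go((.4584,-.3171,.048),19.4)); cv2.imwrite('pics/w1.png',ctrl.camera('wrist')[:,:,::-1])"
```

```text
time_s: 2.5
tcp_pos: [0.4592, -0.3181, 0.0493]
tool_rot: [0.578, 0.816, -0.0, 0.001]
wrist_force: [-0.3, 0.4, 6.9]
width: 0.039
gripper_force: 35.7
(array([ 0.04, -0.01,  0.04]), np.float64(0.0))
```

View pics/w1.png

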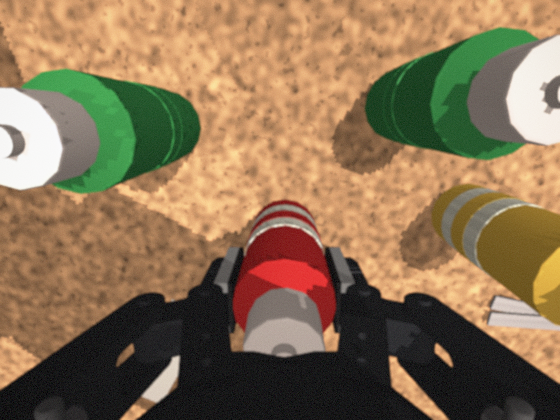

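Red is gripped at width 39 mm, upright between the pads at about (285,270). Next I lift it and carry it over w3.

```bash
python3 -m creep '[[[0,0,-0.8],0,30],[[0,0,-2.0],0,30],[[0,0,-3.4],0,30],[[0,0,-4.6],0,30],[[0,0,-5.2],0,30],[[0,0,-5.2],0,30]]'; python3 -c "
from h import *
print(go((.5209,-.0949,.2),19.4))"
```

```text
time_s: 3.15
tcp_pos: [0.46, -0.3187, 0.2074]
tool_rot: [0.578, 0.816, -0.0, 0.003]
wrist_force: [-0.3, -0.2, -0.2]
width: 0.0392
gripper_force: 35.5
(array([6.36, 4.4 , 0.23]), np.float64(0.0))
```

```bash
python3 -m creep '[[[0.5,0.35,0],0,30],[[1.4,1,0],0,30],[[2.5,1.7,0],0,30],[[3.6,2.5,0],0,30],[[4.7,3.2,0.1],0,30],[[5.5,3.8,0.1],0,30],[[6.1,4.2,0.2],0,30],[[6.36,4.4,0.2],0,30],[[6.36,4.4,0.2],0,30],[[6.36,4.4,0.2],0,30]]'; python3 -c "
from h import *
import cv2
print(go((.5209,-.0949,.058),19.4)); 
cv2.imwrite('pics/s1.png',cv2.resize(ctrl.camera('side')[100:320,180:400,::-1],None,fx=2.7,fy=2.7))
print(go((.5209,-.0949,.058),19.4))"
```

```text
time_s: 4.15
tcp_pos: [0.5192, -0.0943, 0.1978]
tool_rot: [0.578, 0.816, -0.0, -0.0]
wrist_force: [-0.1, -0.1, 0.1]
width: 0.0393
gripper_force: 35.5
(array([-0.04,  0.05,  4.66]), np.float64(0.0))
(array([-0.03,  0.05,  4.67]), np.float64(-0.0))
```

View pics/s1.png

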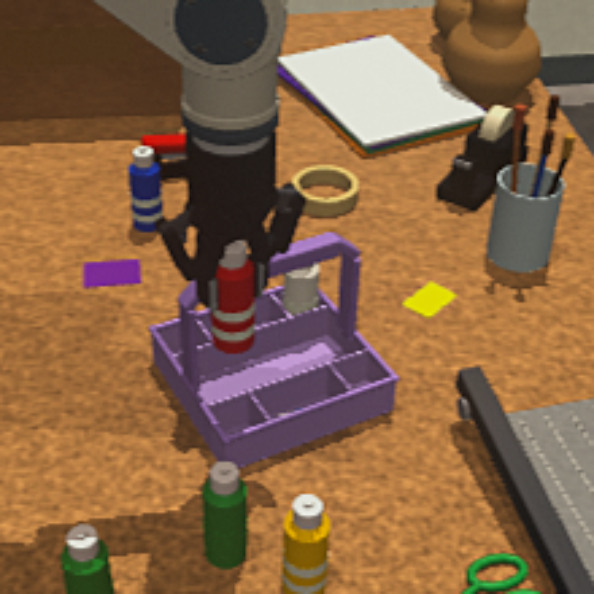

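The side view shows red upright over w3 (crop (234,300)). I'll descend to just inside the rim and watch the force.

```bash
python3 -m creep '[[[-0.02,0.05,1],0,30],[[-0.03,0.05,2],0,30],[[-0.03,0.05,2.8],0,30],[[-0.03,0.05,3.3],0,30],[[-0.03,0.05,3.6],0,30],[[-0.03,0.05,3.6],0,30]]'; python3 -c "
from h import *
print(go((.5209,-.0949,.055),19.4)); print(proj('side',(.5209,-.0949,.15)))"
```

```text
time_s: 4.8
tcp_pos: [0.5205, -0.0949, 0.0894]
tool_rot: [0.578, 0.816, -0.0, -0.001]
wrist_force: [0.2, 0.6, -0.4]
width: 0.0394
gripper_force: 35.5
(array([-0.01,  0.01,  1.15]), np.float64(-0.0))
[266.88661997 225.35941741]
```

```bash
python3 -m creep '[[[-0.01,0.01,0.4],0,30],[[-0.01,0.01,0.8],0,30],[[-0.01,0.01,1.05],0,30],[[-0.01,0.01,1.13],0,30],[[-0.01,0.01,1.13],0,30],[[-0.01,0.01,1.13],0,30]]'; python3 -m creep '[[[0,0,0],0,48],[[0,0,0],0,56],[[0,0,0],0,56],[[0,0,0],0,56]]'; python3 -m creep '[[[0,0,-0.6],0,56],[[0,0,-1.6],0,56],[[0,0,-2.8],0,56],[[0,0,-4],0,56],[[0,0,-5],0,56],[[0,0,-5],0,60]]'; python3 -c "
from h import *
print(go((.5621,-.2714,.2),19.4))"
```

```text
time_s: 5.4
tcp_pos: [0.5219, -0.0943, 0.0566]
tool_rot: [0.578, 0.816, 0.0, 0.0]
wrist_force: [0.4, 0.4, -1.0]
width: 0.0397
gripper_force: 35.5
time_s: 5.8
tcp_pos: [0.5219, -0.0944, 0.0566]
tool_rot: [0.578, 0.816, 0.0, 0.0]
wrist_force: [-0.1, -0.0, 0.6]
width: 0.0562
gripper_force: 0.0
time_s: 6.4
tcp_pos: [0.5243, -0.0949, 0.2108]
tool_rot: [0.578, 0.816, 0.002, 0.004]
wrist_force: [0.5, -0.9, 0.2]
width: 0.0602
gripper_force: 0.0
(array([-5.97, -0.77,  0.38]), np.float64(0.0))
```

```bash
python3 -m creep '[[[-0.5,-0.1,0],0,60],[[-1.5,-0.2,0],0,60],[[-2.7,-0.35,0.1],0,60],[[-4,-0.5,0.2],0,60],[[-5.1,-0.66,0.3],0,60],[[-5.8,-0.75,0.38],0,60],[[-5.97,-0.77,0.38],0,60],[[-5.97,-0.77,0.38],0,60],[[-5.97,-0.77,0.38],0,60]]'; python3 -c "
from h import *
print(go((.5621,-.2714,.048),19.4))"
```

```text
time_s: 7.3
tcp_pos: [0.559, -0.27, 0.1945]
tool_rot: [0.577, 0.816, 0.0, -0.001]
wrist_force: [-0.4, -0.2, -0.1]
width: 0.0599
gripper_force: 0.0
(array([-0.09,  0.09,  4.88]), np.float64(0.1))
```

```bash
python3 -m creep '[[[-0.09,0.09,1.2],0,60],[[-0.09,0.09,2.4],0,60],[[-0.09,0.09,3.3],0,60],[[-0.09,0.09,4.2],0,60],[[-0.09,0.09,4.7],0,60],[[-0.09,0.09,4.88],0,60],[[-0.09,0.09,4.88],0,60],[[-0.09,0.09,4.88],0,60]]'; python3 -m creep '[[[0,0,0],0,30],[[0,0,0],0,30],[[0,0,0],0,30],[[0,0,0],0,30],[[0,0,0],0,30]]' 35; python3 -m creep '[[[0,0,-0.8],0,30],[[0,0,-2.0],0,30],[[0,0,-3.4],0,30],[[0,0,-4.6],0,30],[[0,0,-5.2],0,30],[[0,0,-5.2],0,30],[[0,0,-5.2],0,30]]'; python3 -c "
from h import *
print(go((.6586,-.0463,.205),19.4))"
```

```text
time_s: 8.1
tcp_pos: [0.5638, -0.2727, 0.0499]
tool_rot: [0.577, 0.816, 0.0, 0.001]
wrist_force: [1.2, 1.0, -0.0]
width: 0.0595
gripper_force: 0.0
time_s: 8.6
tcp_pos: [0.5639, -0.273, 0.0501]
tool_rot: [0.578, 0.816, 0.0, 0.001]
wrist_force: [-0.3, 1.2, 7.4]
width: 0.0391
gripper_force: 35.0
time_s: 9.3
tcp_pos: [0.5626, -0.2725, 0.2043]
tool_rot: [0.578, 0.816, 0.0, -0.0]
wrist_force: [-0.5, -0.5, -1.2]
width: 0.0393
gripper_force: 35.5
(array([ 6.04,  5.53, -0.02]), np.float64(0.0))
```

```bash
python3 -m creep '[[[0.5,0.45,0],0,30],[[1.4,1.2,0],0,30],[[2.5,2.3,0],0,30],[[3.6,3.3,0],0,30],[[4.7,4.3,0],0,30],[[5.4,5,0],0,30],[[5.8,5.4,0],0,30],[[5.98,5.53,0],0,30],[[5.98,5.53,0],0,30],[[5.98,5.53,0],0,30],[[5.98,5.53,0],0,30]]'; python3 -c "
from h import *
print(go((.6592,-.0480,.092),19.4))"
```

```text
time_s: 10.4
tcp_pos: [0.6592, -0.0496, 0.2045]
tool_rot: [0.578, 0.816, -0.0, -0.0]
wrist_force: [-1.2, -0.7, -0.7]
width: 0.039
gripper_force: 35.5
(array([0.05, 0.02, 3.75]), np.float64(-0.1))
```

```bash
python3 -m creep '[[[0.05,0.02,0.8],0,30],[[0.05,0.02,1.8],0,30],[[0.05,0.02,2.8],0,30],[[0.05,0.02,3.5],0,30],[[0.05,0.02,3.75],0,30],[[0.05,0.02,3.75],0,30],[[0.05,0.02,3.75],0,30]]'; python3 -c "
from h import *
import cv2
print(go((.6592,-.0480,.056),19.4)); 
cv2.imwrite('pics/s2.png',cv2.resize(ctrl.camera('side')[130:290,200:360,::-1],None,fx=3.7,fy=3.7))"
```

```text
time_s: 11.1
tcp_pos: [0.6605, -0.0472, 0.0933]
tool_rot: [0.578, 0.816, 0.0, 0.001]
wrist_force: [-0.6, -0.5, -0.1]
width: 0.0389
gripper_force: 35.5
(array([-0.01, -0.05,  1.24]), np.float64(0.0))
```

View pics/s2.png

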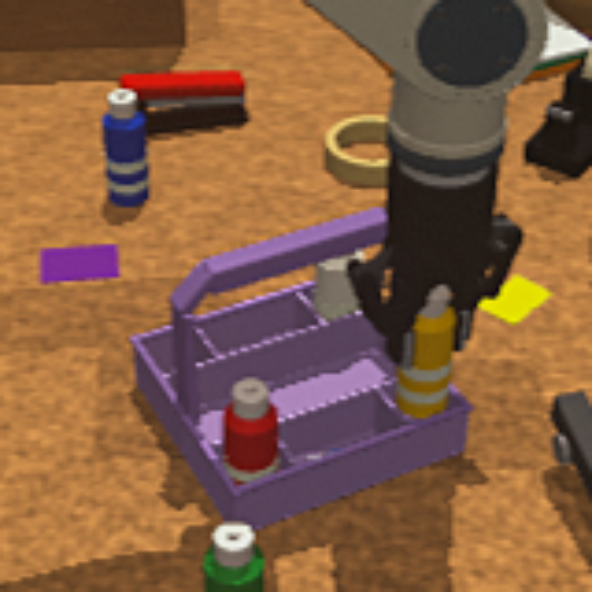

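Red at (250,430) stands upright in w3, and yellow at (425,370) has just entered w1 with no contact. Now I lower it and let go.

```bash
python3 -m creep '[[[0,-0.05,0.4],0,30],[[0,-0.05,0.8],0,30],[[0,-0.05,1.1],0,30],[[0,-0.05,1.22],0,30],[[0,-0.05,1.22],0,30],[[0,-0.05,1.22],0,30]]'; python3 -m creep '[[[0,0,0],0,48],[[0,0,0],0,56],[[0,0,0],0,56],[[0,0,0],0,56]]'; python3 -m creep '[[[0,0,-0.6],0,56],[[0,0,-1.6],0,56],[[0,0,-2.8],0,56],[[0,0,-4],0,56],[[0,0,-5.4],0,56],[[0,0,-6.6],0,60],[[0,0,-7],0,60],[[0,0,-7],0,60]]'; python3 -c "
from h import *
print(go((.4491,.3176,.2),19.4),go((.56,.02,.26),19.4))"
```

```text
time_s: 11.75
tcp_pos: [0.6584, -0.047, 0.0552]
tool_rot: [0.578, 0.816, -0.0, -0.0]
wrist_force: [-0.3, 0.1, -1.5]
width: 0.0396
gripper_force: 35.4
time_s: 12.15
tcp_pos: [0.6585, -0.0471, 0.0557]
tool_rot: [0.578, 0.816, 0.0, 0.0]
wrist_force: [-0.3, -0.7, -0.2]
width: 0.0559
gripper_force: 0.0
time_s: 12.95
tcp_pos: [0.6595, -0.0472, 0.269]
tool_rot: [0.578, 0.816, 0.001, 0.002]
wrist_force: [0.4, 0.0, -1.1]
width: 0.0601
gripper_force: 0.0
(array([13.8 , -2.58,  2.26]), np.float64(0.0)) (array([ 3.22, -2.39,  0.28]), np.float64(0.0))
```

```bash
python3 -m creep '[[[0.6,-0.1,0],0,60],[[1.8,-0.3,0],0,60],[[3.3,-0.6,0],0,60],[[4.8,-0.9,0],0,60],[[6.3,-1.2,0],0,60],[[7.8,-1.5,0],0,60],[[9.3,-1.7,0],0,60],[[10.8,-2,0.5],0,60],[[12.2,-2.3,1.2],0,60],[[13.2,-2.5,1.8],0,60],[[13.8,-2.58,2.2],0,60],[[13.8,-2.58,2.26],0,60]]';  python3 -m creep '[[[0,0,0],0,60],[[0,0,0],0,60]]'; python3 -c "
from h import *
print(go((.4491,.3176,.048),19.4),ctrl.get_obs()['joint_positions'])"
```

```text
time_s: 14.15
tcp_pos: [0.4436, 0.3183, 0.1942]
tool_rot: [0.576, 0.817, -0.003, -0.001]
wrist_force: [0.2, 0.1, -1.0]
width: 0.0597
gripper_force: 0.0
time_s: 14.35
tcp_pos: [0.4476, 0.3169, 0.1975]
tool_rot: [0.578, 0.816, -0.0, -0.0]
wrist_force: [0.0, 0.3, 0.9]
width: 0.0601
gripper_force: 0.0
(array([0.01, 0.06, 4.98]), np.float64(0.0)) [ 5.94493072e-01  3.55469013e-01  1.82678778e+00 -1.70656074e-04
  9.60182895e-01  2.55817082e-01]
```

```bash
python3 -m creep '[[[0.01,0.06,1.2],0,60],[[0.01,0.06,2.4],0,60],[[0.01,0.06,3.4],0,60],[[0.01,0.06,4.3],0,60],[[0.01,0.06,4.8],0,60],[[0.01,0.06,4.96],0,60],[[0.01,0.06,4.96],0,60],[[0.01,0.06,4.96],0,60]]'; python3 -m creep '[[[0,0,0],0,30],[[0,0,0],0,30],[[0,0,0],0,30],[[0,0,0],0,30],[[0,0,0],0,30]]' 35; python3 -m creep '[[[0,0,-0.8],0,30],[[0,0,-2.0],0,30],[[0,0,-3.4],0,30],[[0,0,-4.6],0,30],[[0,0,-5.2],0,30],[[0,0,-5.2],0,30],[[0,0,-5.2],0,30]]'; python3 -c "
from h import *
print(go((.4756,.0333,.205),19.4))"
```

```text
time_s: 15.15
tcp_pos: [0.4501, 0.3188, 0.0501]
tool_rot: [0.578, 0.816, 0.001, 0.0]
wrist_force: [0.0, -0.3, 0.8]
width: 0.0603
gripper_force: 0.0
time_s: 15.65
tcp_pos: [0.45, 0.319, 0.0502]
tool_rot: [0.578, 0.816, 0.001, 0.0]
wrist_force: [-0.5, -0.8, 6.7]
width: 0.0392
gripper_force: 34.6
time_s: 16.35
tcp_pos: [0.4489, 0.3183, 0.2048]
tool_rot: [0.578, 0.816, 0.0, 0.0]
wrist_force: [0.3, -1.0, -0.9]
width: 0.0391
gripper_force: 35.6
(array([-9.26, -2.32, -0.01]), np.float64(0.0))
```

```bash
python3 -m creep '[[[-0.6,-0.15,0],0,30],[[-1.8,-0.45,0],0,30],[[-3.2,-0.8,0],0,30],[[-4.6,-1.15,0],0,30],[[-6,-1.5,0],0,30],[[-7.3,-1.85,0],0,30],[[-8.4,-2.1,0],0,30],[[-9,-2.25,0],0,30],[[-9.23,-2.32,0],0,30],[[-9.23,-2.32,0],0,30],[[-9.23,-2.32,0],0,30],[[-9.23,-2.32,0],0,30]]'; python3 -c "
from h import *
print(go((.4753,.0342,.092),19.4))"
```

```text
time_s: 17.55
tcp_pos: [0.4755, 0.0351, 0.2046]
tool_rot: [0.577, 0.817, -0.0, -0.0]
wrist_force: [-0.0, -0.1, -0.6]
width: 0.0395
gripper_force: 35.6
(array([-0.03, -0.01,  3.75]), np.float64(0.1))
```

```bash
python3 -m creep '[[[-0.03,0,0.8],0,30],[[-0.03,0,1.8],0,30],[[-0.03,0,2.8],0,30],[[-0.03,0,3.5],0,30],[[-0.03,0,3.75],0,30],[[-0.03,0,3.75],0,30],[[-0.03,0,3.75],0,30]]'; python3 -c "
from h import *
print(go((.4753,.0342,.056),19.4))"
```

```text
time_s: 18.25
tcp_pos: [0.4767, 0.0337, 0.0931]
tool_rot: [0.577, 0.816, 0.0, 0.0]
wrist_force: [-0.4, -0.1, -0.3]
width: 0.0392
gripper_force: 35.6
(array([ 0.03, -0.04,  1.24]), np.float64(0.1))
```

```bash
python3 -m creep '[[[0.02,-0.04,0.4],0,30],[[0.02,-0.04,0.8],0,30],[[0.02,-0.04,1.1],0,30],[[0.02,-0.04,1.22],0,30],[[0.02,-0.04,1.22],0,30],[[0.02,-0.04,1.22],0,30]]'; python3 -m creep '[[[0,0,0],0,48],[[0,0,0],0,56],[[0,0,0],0,56],[[0,0,0],0,56]]'; python3 -m creep '[[[0,0,-0.6],0,56],[[0,0,-1.6],0,56],[[0,0,-2.8],0,56],[[0,0,-4],0,56],[[0,0,-5.4],0,56],[[0,0,-6.8],0,60],[[0,0,-7.4],0,60],[[0,0,-7.5],0,60],[[0,0,-7.5],0,60]]'; python3 -c "
from h import *
print(go((.5671,-.0065,.28),-70.6))"
```

```text
time_s: 18.85
tcp_pos: [0.4748, 0.0335, 0.0557]
tool_rot: [0.578, 0.816, -0.0, -0.0]
wrist_force: [0.3, -0.9, -1.8]
width: 0.0391
gripper_force: 35.6
time_s: 19.25
tcp_pos: [0.4748, 0.0335, 0.056]
tool_rot: [0.578, 0.816, 0.0, 0.0]
wrist_force: [0.2, -0.4, 0.8]
width: 0.0557
gripper_force: 0.0
time_s: 20.15
tcp_pos: [0.4745, 0.0335, 0.2807]
tool_rot: [0.578, 0.816, 0.0, 0.0]
wrist_force: [0.1, -0.5, -1.1]
width: 0.0603
gripper_force: 0.0
(array([-2.28,  2.47,  0.03]), np.float64(-90.0))
```

```bash
python3 -m creep '[[[-0.4,0.4,0],8,60],[[-0.9,1,0],16,60],[[-1.4,1.5,0],24,60],[[-1.9,2,0],32,60],[[-2.2,2.3,0],40,60],[[-2.28,2.47,0],48,60],[[-2.28,2.47,0],56,60],[[-2.28,2.47,0],64,60],[[-2.28,2.47,0],72,60],[[-2.28,2.47,0],80,60],[[-2.28,2.47,0],87,60],[[-2.28,2.47,0],90,60]]';  python3 -m creep '[[[0,0,0],0,60],[[0,0,0],0,60]]'; python3 -c "
from h import *
import cv2
print(go((.5671,-.0065,.146),-70.6)); cv2.imwrite('pics/w2.png',ctrl.camera('wrist')[:,:,::-1]); cv2.imwrite('pics/s3.png',ctrl.camera('side')[:,:,::-1])
for x in(-75,75):
  for y in(-10,10):
    a=np.radians(19.44);p=[.5671+(x*np.cos(a)-y*np.sin(a))/1e3,-.0065+(x*np.sin(a)+y*np.cos(a))/1e3,.179];print(x,y,proj('wrist',p).round(),proj('side',p).round())
"
```

```text
time_s: 21.35
tcp_pos: [0.5662, -0.0063, 0.2781]
tool_rot: [0.986, 0.167, -0.002, -0.0]
wrist_force: [-0.6, 0.2, -0.1]
width: 0.0595
gripper_force: 0.0
time_s: 21.55
tcp_pos: [0.5666, -0.0064, 0.2791]
tool_rot: [0.986, 0.17, -0.001, -0.0]
wrist_force: [0.4, 0.3, -0.3]
width: 0.0601
gripper_force: 0.0
(array([0.03, 0.02, 4.44]), np.float64(0.1))
-75 -10 [296. 287.] [256. 204.]
-75 10 [273. 287.] [253. 200.]
75 -10 [298. 108.] [306. 189.]
75 10 [271. 108.] [303. 185.]
```

View pics/w2.png

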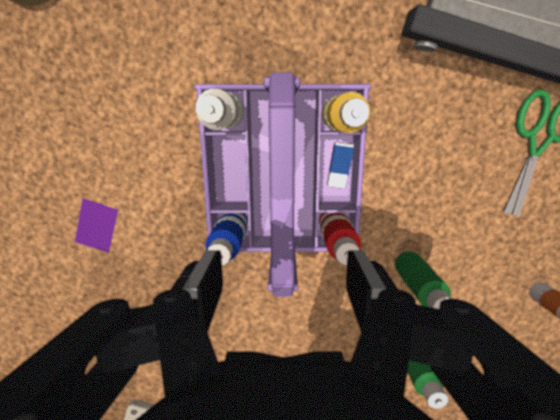

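View pics/s3.png

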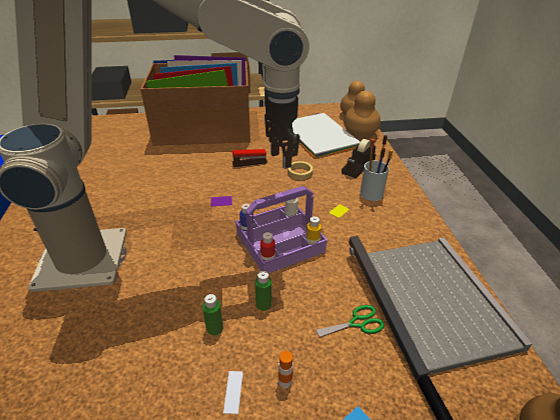

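All three bottles stand in their wells (wrist picture: blue (228,238), red (340,238), yellow (347,112)), with white at (215,108) and the eraser at (342,165). The bar is centred at column 284, as predicted. Now I take hold of the handle.

```bash
python3 -m creep '[[[0.02,0.02,1],0,60],[[0.02,0.02,2],0,60],[[0.02,0.02,3],0,60],[[0.02,0.02,3.8],0,60],[[0.02,0.02,4.3],0,60],[[0.02,0.02,4.42],0,60],[[0.02,0.02,4.42],0,50],[[0.02,0.02,4.42],0,40]]'; python3 -m creep '[[[0,0,0],0,30],[[0,0,0],0,26],[[0,0,0],0,22],[[0,0,0],0,18],[[0,0,0],0,10],[[0,0,0],0,10],[[0,0,0],0,10],[[0,0,0],0,10]]' 90
```

```text
time_s: 22.45
tcp_pos: [0.5688, -0.0067, 0.1491]
tool_rot: [0.986, 0.169, 0.001, 0.0]
wrist_force: [-0.1, -0.2, 0.2]
width: 0.0403
gripper_force: 0.0
time_s: 23.25
tcp_pos: [0.5681, -0.0061, 0.1487]
tool_rot: [0.986, 0.169, 0.0, -0.0]
wrist_force: [-1.8, 4.5, 4.6]
width: 0.0191
gripper_force: 87.8
```

Grip 88 N at 19 mm. I'll lift slowly, 10 cm in all.

```bash
python3 -m creep '[[[0,0,-0.05],0,10],[[0,0,-0.15],0,10],[[0,0,-0.3],0,10],[[0,0,-0.5],0,10],[[0,0,-0.7],0,10],[[0,0,-0.9],0,10],[[0,0,-1.1],0,10],[[0,0,-1.3],0,10],[[0,0,-1.5],0,10],[[0,0,-1.65],0,10],[[0,0,-1.7],0,10],[[0,0,-1.7],0,10]]';  python3 -m creep '[[[0,0,-0.1],0,10],[[0,0,-0.25],0,10],[[0,0,-0.45],0,10],[[0,0,-0.7],0,10],[[0,0,-0.95],0,10],[[0,0,-1.2],0,10],[[0,0,-1.4],0,10],[[0,0,-1.55],0,10],[[0,0,-1.63],0,10],[[0,0,-1.65],0,10],[[0,0,-1.65],0,10],[[0,0,-1.65],0,10]]'; python3 -m creep '[[[0,0,0],0,10],[[0,0,0],0,10],[[0,0,0],0,10],[[0,0,0],0,10],[[0,0,0],0,10],[[0,0,0],0,10]]'; python3 -c "
from h import *
import cv2
cv2.imwrite('pics/s4.png',cv2.resize(ctrl.camera('side')[90:310,150:430,::-1],None,fx=2.7,fy=2.7)); print(ctrl.get_obs()['dq'].round(3))"
```

```text
time_s: 24.45
tcp_pos: [0.5682, -0.0067, 0.1995]
tool_rot: [0.986, 0.169, 0.0, 0.0]
wrist_force: [-0.5, 0.3, -7.2]
width: 0.0188
gripper_force: 88.0
time_s: 25.65
tcp_pos: [0.5679, -0.0067, 0.2484]
tool_rot: [0.986, 0.169, -0.0, -0.0]
wrist_force: [-0.6, 0.2, -7.3]
width: 0.0184
gripper_force: 88.1
time_s: 26.25
tcp_pos: [0.5681, -0.0067, 0.2487]
tool_rot: [0.986, 0.169, -0.0, -0.0]
wrist_force: [-0.3, -0.3, -6.4]
width: 0.0186
gripper_force: 88.1
[ 0.    -0.002 -0.     0.002  0.    -0.001]
```

View pics/s4.png

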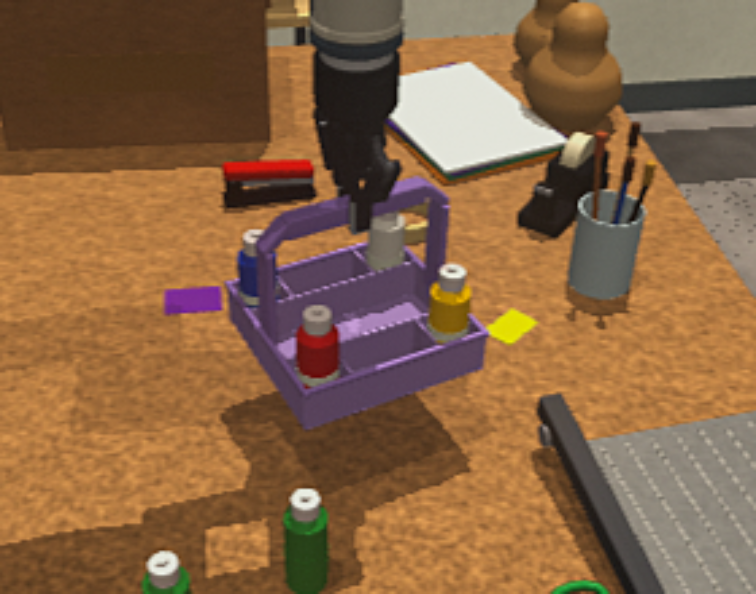

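The caddy hangs level about 10 cm up and steady. Red (318,345), yellow (450,305), blue (255,268) and white (386,240) are upright in their wells. I'm handing it in.

```bash
python3 -c "
from rig import ctrl
print(ctrl.close_job())"
```

```text
the job is handed in; nothing more can be done
None
```

The red, yellow and blue bottles stand upright in the three empty wells, and the arm is holding the caddy by its handle bar, level and steady about 10 cm up; I handed the job in at about 26 s, and no verdict came back.

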